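Find the hidden release and reset the breaker

ROBOT

A 6-joint arm with a two-finger parallel gripper is mounted at the origin on a cart in front of the work surface, level with it; the furniture and walls round the work are solid. World frame = base frame: x ahead of the robot, y to its left, z up, the work surface at z = 0. Lengths are in mm, angles in rad, forces in N, time in s.
With the tool pointing down it reaches from about 275 to 750 mm from the base axis. Payload 10.2 kg.
Tool frame: the origin (TCP) lies at the very end of the fingers, on their centre line; the grasp point (between the pads) lies 19 mm behind it (ctrl.pinch_z is the distance from the TCP to the grasp point, in mm); z points along the fingers, y is the direction in which the jaws open and shut (so a half turn about z gives the same grasp; the last joint's range is limited). The gripper opens to 88 mm and grips with 3 to 60 N. Pads are 18 mm wide; open, the fingers measure 123 mm over their backs; the gripper's body (75 mm by 187 mm) begins 45 mm behind the grasp point.
Start: joints at [-1.569, 0.313, 1.498, -0, 1.331, -0.223], TCP at [117.015, -511.8, 238.72] pointing down, gripper open.
Joint ranges: [-2.94, 2.94], [-0.97, 2.17], [0.19, 2.56], [-1.23, 4.37], [0.02, 3.11], [-2.88, 2.88]. Speed limits (rad/s): [2.39, 2.39, 3.01, 3.14, 3.14, 3.14].

INTERFACE

Orientations are given as a unit quaternion [x, y, z, w].
In Python, from cell import ctrl, read_camera, get_calibration, order gives the robot as it stands.
- The arm moves only by the tool apply_moves, never from a script. Its argument "moves" is a list of rows, each an object with "grip": the opening, from 0 (shut) to 1 (fully open); "delta_pos": the shift along the world's x, y, z in cm, a list of three; "spin": the turn about the world's z in rad. A call has 1 to 20 rows; each row is the pose to reach, as a shift and turn from the pose commanded when the call began; what a row does not reach only later rows make up. A row lasts 1/12 s, in which the tool goes at most 41.7 mm and 7.16 degrees, less where a joint would pass 70% of its speed; a pose out of reach is approached as far as the arm can. A call with a gripper value outside its range is refused whole. The fingers move at their own pace and stop on an object; the grip force is fixed at half the most. Time passes only in rows, so rows that repeat a pose let the fingers close. It gives the time, the measured TCP pose, the force and the opening at its end, in the units of the state.
- ctrl.observe(): the state, without advancing time (a new reading comes with each control period).
- read_camera(name): name is "scene" or "top"; returns the picture (384x512x3 uint8, red, green, blue); there is no depth.
- get_calibration(name): a dict with "camera_matrix" (3x3 intrinsics, pixels), "k1" (the pictures are not rectified: a ray, as slopes to the right and down, at radius r is drawn at 1 + k1 r^2 times it, then the intrinsics apply), "R" (3x3) and "t" (3): a world point X has camera coordinates R X + t. Camera axes: x right, y down, z forward; pixel columns grow to the right and rows downward; lengths in mm; the calibration is good to about 2 mm. A picture is of the moment at which its call begins. get_calibration takes no time and is no camera call.
- order.close_job(): hands the job in, once; it reports no verdict.
The state is a dict: "time": time; "joint_pos": joint angles; "dq": joint speeds; "effort": joint torques, N m; "ee_pos": TCP position; "ee_rot": TCP orientation; "ft_force": force on the tool from outside, world axes, zero at the start; "wrist_torque": the same for the moment, N m; "grip_width": finger opening in mm.
Only numpy, scipy, OpenCV 4.12 (cv2) and the standard library are available. Lean on these libraries where they do the work, as an engineer would, in place of code of your own. Each camera call takes 0.05 s, during which the arm holds its last target. There are 200 camera calls.

TASK

The power pack on the bench has tripped, and its breaker sits under the sliding cover. Feel gently along the plain black strip at the front of the pack's top for the flush release that is hidden in it and press it until the cover springs ajar; then push the cover fully open by its rib and push the popped-out breaker plunger fully in. Leave the cover open, leave the things round the pack where they are, and pick nothing up.

Things in the scene. Friction and masses are not known exactly. Their poses are not given: they have to be found in the camera images.
- pack: Heavy grey portable power pack, 168 x 275 x 80 mm (x, y, z), fixed. Origin: centre of its underside. Own axes: -x its front (capped sockets, two brass posts), +y its left, z up. Its top is flat, 80 mm up: along the front edge a plain black strip, behind it on the right a sliding cover, on the left a fixed deck with gauge window and vents.
- strip_mid (a point): Middle of the black strip's top face, 80 mm above the bench. The strip is level with the grey top, 48 mm wide (pack x) and 118 mm long (pack y). Flush in it, in the same finish and hardly to be seen, is the release pad; its centre lies anywhere up to 36 mm to either side of this point along pack y, different at each start. The rest is rigid.
- catch (a joint): Travel of the hidden release pad, downward, in m: 0 flush, 0.005 fully pressed (about 5 N); it springs back. From about 0.0035 on it frees the cover. The pad is 46 mm long (pack y) and spans the strip's width (47 mm, pack x); the fingertip must stand wholly on the pad, not partly on the rigid surround.
- cover (a joint): Travel of the sliding cover in m towards pack +y (left), under the fixed deck: 0 shut and locked, 0.085 fully open at its stop. Once the release is pressed a spring kicks it about 0.02 open; from there it slides under about 2 N and stays where it is left.
- cover_rib (a point): Middle of the top edge of the rib on the sliding cover, near its right end; moves with it. Rib: 8 mm thick (pack y), 54 mm long (pack x), top 90 mm above the bench, 10 mm above the pack's top and 14 mm above the cover's face. Cover shut: 71 mm behind (+x) and 97 mm right (-y) of strip_mid. Push its right side towards pack +y.
- breaker_top (a point): Centre of the breaker plunger's flat top: black, round, 18 mm wide, upright in a steel collar in the bay under the cover, 71 mm behind (+x) and 64 mm right (-y) of strip_mid. Top 10 to 11 mm below the pack's top when out, 18 mm when in. With the cover open the bay is clear 39 mm to either side in x, 41 mm to its right, 44 mm to its left.
- breaker (a joint): Travel of the breaker plunger in m: 0 to 0.001 popped out, 0.008 fully in. It moves straight down under about 3 N and stays where it is left.
- jar_nuts: Bystander: clear screw-top jar of nuts with a dark lid, 68 x 68 x 95 mm, loose, behind the pack's right end. Origin: centre of its underside.
- pliers: Bystander: red-handled pliers, 46 x 161 x 12 mm, loose, lying in front of the pack. Origin: centre of the underside.
- dark_screwdriver: Bystander: screwdriver with a dark handle, 29 x 194 x 32 mm, loose, lying behind the pack. Origin: centre of the underside.

How it is judged (in metres and radians):
On the way, in this order (a step that is already met when the one before it is completed fails the run):
1. the hidden release has been pressed and the cover has sprung ajar (value of joint cover above 0.012 m), for 0.2 s.
2. the cover is pushed fully open (value of joint cover above 0.076 m), for 0.2 s.
3. the breaker plunger is pushed fully in (value of joint breaker above 0.0065 m), for 0.2 s.
At the end, for the whole second after the job is handed in: The cover is at least 76 mm open, the breaker plunger at least 6.5 mm in of its 8 mm, and the release has sprung back to within 1.5 mm of flush (value of joint cover above 0.076 m and value of joint breaker above 0.0065 m and value of joint catch below 0.0015 m); the robot touches nothing.
It fails at once if a bystander is picked up or pushed more than 25 mm away (distance of any of jar_nuts, pliers, dark_screwdriver from where it was at the start of the episode above 0.025 m).
It fails at once if the pack is pressed with more than 70 N (contact force between the arm and pack above 70 N).
It fails at once if the fingers press on the pack with more than 70 N (contact force between the fingers and pack above 70 N).
It also fails if it takes over 48 s, if anything falls off the work surface, if the arm or the gripper's body presses on something with over 40 N, if the wrist force passes 120 N, or if a joint passes its speed limit or range.

## Working session

There is one attempt and no reset: what is moved stays moved. The work goes in short steps, Python scripts to look and compute and a tool call to move; the robot and the scene stay as the last step left them, time stands still between calls to the robot, and variables do not carry over. Pictures are saved under pics/ and viewed, about 8 in all and at most 12, crops included, and the job is handed in when it is done.

Besides the shell and the picture viewer there is one more tool, called after "Emit:" by a JSON object that holds its "method" and its "body". apply_moves: Moves the arm, as the interface text tells. Its arguments: {"type":"object","properties":{"moves":{"type":"array"}},"required":["moves"]}

```bash
mkdir -p pics; ls; cat > h.py <<'E'
import numpy as np, cv2
from cell import ctrl, read_camera, get_calibration, order
def ray(name,u,v):
    c=get_calibration(name);K=np.array(c["camera_matrix"]);R=np.array(c["R"]);t=np.array(c["t"])
    p=cv2.undistortPoints(np.array([[[u,v]]],float),K,np.array([c["k1"],0,0,0,0.]))[0,0]
    return -R.T@t, R.T@np.array([p[0],p[1],1])
def on(name,u,v,z):
    o,d=ray(name,u,v);return o+d*(z-o[2])/d[2]
def proj(name,X):
    c=get_calibration(name);R=np.array(c["R"])
    return cv2.projectPoints(np.atleast_2d(np.array(X,float)),cv2.Rodrigues(R)[0],np.array(c["t"],float),np.array(c["camera_matrix"],float),np.array([c["k1"],0,0,0,0.]))[0][:,0]
def save(name,f):
    im=read_camera(name);cv2.imwrite(f,im[:,:,::-1]);return im
E
python3 - <<'E'
from h import *
for n in("scene","top"):
    save(n,f"pics/{n}0.png"); c=get_calibration(n); print(n,-np.array(c["R"]).T@np.array(c["t"]))
s=ctrl.observe();print(s)
E
```

```text
pics
scene [   40.8686035  -1243.15233175   590.40424729]
top [ 362.27726117 -395.54479678 1001.57805447]
{'time': 0.1, 'joint_pos': array([-1.56941754e+00,  3.13351983e-01,  1.49831403e+00,  7.52038584e-06,
        1.33099702e+00, -2.23385027e-01]), 'dq': array([ 0.00067545, -0.00141663, -0.00177233,  0.00018801,  0.00176862,
       -0.00039505]), 'effort': array([ 4.35266513e-03, -4.02803028e+01, -2.52642220e+01,  6.96597970e-02,
        3.42144328e-02, -5.89885781e-05]), 'ee_pos': array([ 117.0072903 , -511.58555746,  238.25754555]), 'ee_rot': array([ 9.93691755e-01,  1.12144594e-01,  6.29157528e-05, -5.31494083e-04]), 'ft_force': array([0.05150763, 0.54777471, 0.32323985]), 'wrist_torque': array([-0.02940439, -0.00352513, -0.02112231]), 'grip_width': 88.22885561458854}
```

View pics/top0.png

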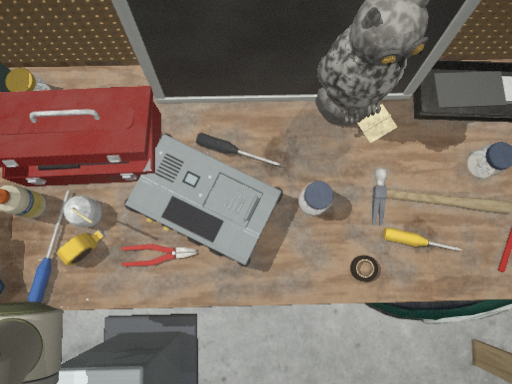

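View pics/scene0.png

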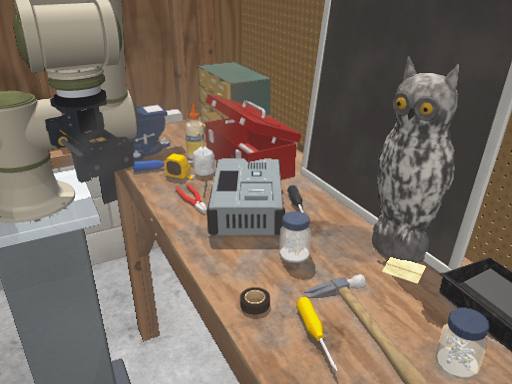

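The top view shows the pack around (205,198), its black strip near (193,219), and the arm at lower left. The scene view shows the pack at (247,195) with the jar at (295,238). Next I'll fit the strip and the pack's top.

```bash
python3 - <<'E'
from h import *
im=cv2.imread("pics/top0.png")
g=cv2.cvtColor(im,cv2.COLOR_BGR2GRAY)
m=((g<60)*255).astype(np.uint8)
cs,_=cv2.findContours(m,cv2.RETR_LIST,cv2.CHAIN_APPROX_NONE)
for c in cs:
    r=cv2.minAreaRect(c)
    if 150<r[0][0]<240 and 180<r[0][1]<250 and cv2.contourArea(c)>300:
        b=cv2.boxPoints(r);P=np.array([on("top",u,v,80) for u,v in b])
        print(r,P.mean(0)); print(P[:,:2].round(1),[np.linalg.norm(P[i]-P[i-1]).round(1) for i in range(4)])
for uv in[(163,137),(281,190),(243,265),(127,205)]: print(uv,on("top",*uv,80))
c=im[125:275,115:345]; cv2.imwrite("pics/c1.png",cv2.resize(c,None,fx=3.4,fy=3.4,interpolation=cv2.INTER_CUBIC))
E
```

```text
(163, 137) [ 625.5439056  -220.64495118   80.        ]
(281, 190) [ 508.47276879 -462.79740129   80.        ]
(243, 265) [ 358.6591915 -382.0033676   80.       ]
(127, 205) [ 484.46129634 -148.83784543   80.        ]
```

View pics/c1.png

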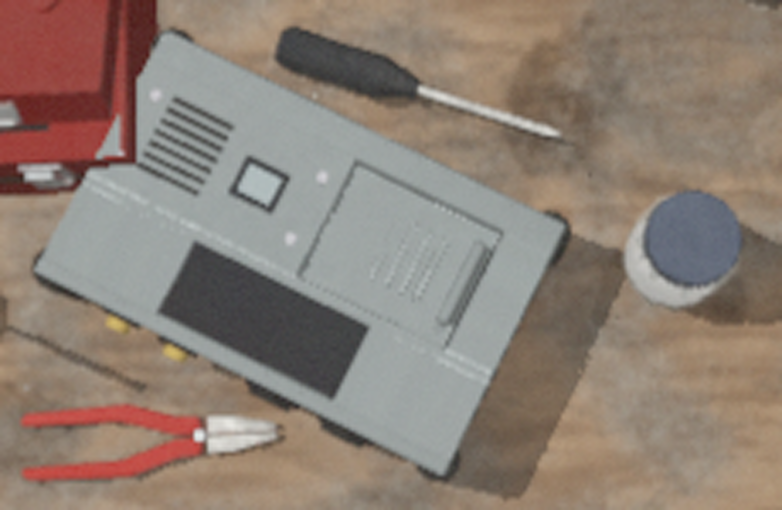

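The crop shows the strip with corners at about (195,242), (367,325), (333,397), (160,312). The shut cover's rib is at about (466,283).

```bash
cat >> h.py <<'E'
def pk(s,x,y,z): # pack-frame offset from strip_mid -> world
    return np.array([s[0]+x*s[3]-y*s[4], s[1]+x*s[4]+y*s[3], z])
E
python3 - <<'E'
from h import *
im=cv2.imread("pics/top0.png");g=cv2.cvtColor(im,cv2.COLOR_BGR2GRAY)
m=((g<85)*255).astype(np.uint8); m[:, :155]=0
n,l,st,ce=cv2.connectedComponentsWithStats(m); k=l[219,193]
print(st[k],ce[k])
c=cv2.findContours((l==k).astype(np.uint8),cv2.RETR_EXTERNAL,cv2.CHAIN_APPROX_NONE)[0][0]
r=cv2.minAreaRect(c);b=cv2.boxPoints(r);P=np.array([on("top",u,v,80) for u,v in b]);print(r,[np.linalg.norm(P[i]-P[i-1]).round(1) for i in range(4)])
Q=np.array([on("top",115+(a+.5)/3.4-.5,125+(d+.5)/3.4-.5,80) for a,d in[(195,242),(367,325),(333,397),(160,312)]])
print("box",P.mean(0),"hand",Q.mean(0),[np.linalg.norm(Q[i]-Q[i-1]).round(1) for i in range(4)])
y=(Q[0]-Q[1])+(Q[3]-Q[2]);y/=np.linalg.norm(y);yaw=np.arctan2(-y[0],y[1])
e=max(((P[i]-P[i-1]) for i in range(4)),key=np.linalg.norm);e=e*np.sign(e[1]);print("yaw",yaw,np.arctan2(-e[0],e[1]))
rib=on("top",115+466/3.4,125+283/3.4,90);d=rib-Q.mean(0);print("rib",rib,"in pack",d@[np.cos(yaw),np.sin(yaw),0],d@y)
from scipy.spatial.transform import Rotation as Ro
print(Ro.from_quat(ctrl.observe()["ee_rot"]).as_matrix().round(3))
E
```

```text
[ 162  197   61   45 1296] [192.37345679 218.67361111]
((192.2176513671875, 218.55560302734375), (56.52296829223633, 22.909761428833008), 26.09542465209961) [np.float64(114.9), np.float64(46.3), np.float64(115.7), np.float64(45.9)]
box [ 454.05514996 -280.91433312   80.        ] hand [ 454.22860276 -280.92290421   80.        ] [np.float64(46.5), np.float64(115.0), np.float64(47.0), np.float64(115.2)]
yaw -0.47333617655523297 -0.47710000816157117
rib [ 471.00992177 -402.57570734   90.        ] in pack 70.39268010232851 -100.62747023017711
[[ 0.975  0.223  0.   ]
 [ 0.223 -0.975  0.001]
 [ 0.    -0.001 -1.   ]]
```

Emit:
{"method": "apply_moves", "body": {"moves": [{"grip": 0, "delta_pos": [3.4, 2.3, -0.5], "spin": 0.09}, {"grip": 0, "delta_pos": [6.7, 4.6, -1], "spin": 0.18}, {"grip": 0, "delta_pos": [10.1, 6.9, -1.5], "spin": 0.27}, {"grip": 0, "delta_pos": [13.5, 9.2, -2], "spin": 0.36}, {"grip": 0, "delta_pos": [16.9, 11.5, -2.5], "spin": 0.45}, {"grip": 0, "delta_pos": [20.2, 13.9, -3], "spin": 0.54}, {"grip": 0, "delta_pos": [23.6, 16.2, -3.5], "spin": 0.63}, {"grip": 0, "delta_pos": [27, 18.5, -4], "spin": 0.72}, {"grip": 0, "delta_pos": [30.3, 20.8, -4.5], "spin": 0.81}, {"grip": 0, "delta_pos": [32.5, 22.2, -6], "spin": 0.873}, {"grip": 0, "delta_pos": [33.72, 23.1, -8], "spin": 0.873}, {"grip": 0, "delta_pos": [33.72, 23.1, -10], "spin": 0.873}, {"grip": 0, "delta_pos": [33.72, 23.1, -12], "spin": 0.873}, {"grip": 0, "delta_pos": [33.72, 23.1, -13.4], "spin": 0.873}, {"grip": 0, "delta_pos": [33.72, 23.1, -13.9], "spin": 0.873}, {"grip": 0, "delta_pos": [33.72, 23.1, -13.9], "spin": 0.873}, {"grip": 0, "delta_pos": [33.72, 23.1, -13.9], "spin": 0.873}]}}

```text
time: 1.52
ee_pos: [454.4, -281.1, 100.2]
ee_rot: [0.853, 0.522, 0.0, 0.0]
ft_force: [-0.4, -0.3, 0.3]
grip_width: 0.7
```

```bash
python3 - <<'E'
from h import *
from scipy.spatial.transform import Rotation as Ro
s=ctrl.observe();print(s);M=Ro.from_quat(s["ee_rot"]).as_matrix();print(np.arctan2(M[1,1],M[0,1]),M.round(3))
a=save("top","pics/t1.png");b=save("scene","pics/s1.png")
c=np.hstack([cv2.resize(a[150:270,125:250],None,fx=3,fy=3),cv2.resize(b[120:240,175:300],None,fx=3,fy=3)])
cv2.imwrite("pics/c2.png",c[:,:,::-1])
print(proj("scene",[s["ee_pos"],pk([454.2,-280.9,80,.889,-.457],0,0,80)]))
E
```

```text
{'time': 1.5167, 'joint_pos': array([-7.73387897e-01,  4.82372120e-01,  1.64157030e+00,  1.29034003e-06,
        1.01714290e+00, -3.00261203e-01]), 'dq': array([ 0.00080026, -0.01311075, -0.0099881 ,  0.0023794 , -0.00116156,
       -0.00127611]), 'effort': array([ 3.93139443e-02, -4.25693893e+01, -2.05672878e+01,  5.74129284e-02,
        1.08386023e-02, -6.77367952e-04]), 'ee_pos': array([ 454.37097606, -281.05263282,  100.2287929 ]), 'ee_rot': array([8.53133119e-01, 5.21693221e-01, 6.29388543e-05, 2.45732477e-04]), 'ft_force': array([-0.449882  , -0.2757381 ,  0.34012204]), 'wrist_torque': array([-0.03950697, -0.00580215, -0.01927844]), 'grip_width': 0.7131178738444922}
-0.47312733577374444 [[ 0.456  0.89   0.   ]
 [ 0.89  -0.456 -0.   ]
 [-0.     0.    -1.   ]]
[[227.88338728 172.16043817]
 [228.03786504 179.4490973 ]]
```

View pics/c2.png

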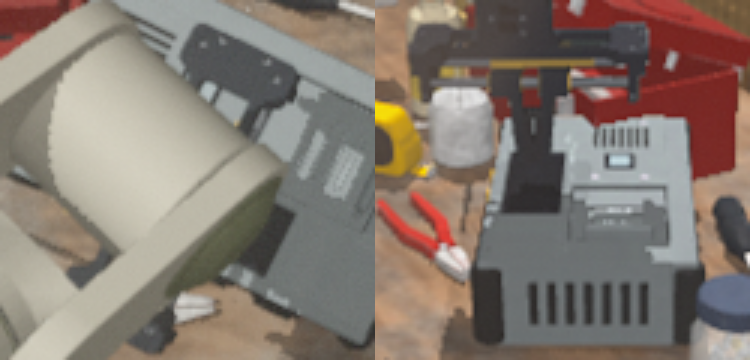

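The picture shows the closed tips above the strip at about (530,140) in the crop, with the jaw axis across the strip. I'll probe the middle.

Emit:
{"method": "apply_moves", "body": {"moves": [{"grip": 0, "delta_pos": [0, 0, -0.6], "spin": 0}, {"grip": 0, "delta_pos": [0, 0, -1.2], "spin": 0}, {"grip": 0, "delta_pos": [0, 0, -1.6], "spin": 0}, {"grip": 0, "delta_pos": [0, 0, -1.7], "spin": 0}, {"grip": 0, "delta_pos": [0, 0, -1.8], "spin": 0}, {"grip": 0, "delta_pos": [0, 0, -1.9], "spin": 0}, {"grip": 0, "delta_pos": [0, 0, -2.0], "spin": 0}, {"grip": 0, "delta_pos": [0, 0, -2.1], "spin": 0}, {"grip": 0, "delta_pos": [0, 0, -2.1], "spin": 0}, {"grip": 0, "delta_pos": [0, 0, -2.1], "spin": 0}]}}

```text
time: 2.45
ee_pos: [454.3, -280.9, 80.0]
ee_rot: [0.853, 0.522, -0.0, 0.0]
ft_force: [-3.4, 4.4, 12.4]
grip_width: 0.6
```

Emit:
{"method": "apply_moves", "body": {"moves": [{"grip": 0, "delta_pos": [0, 0, 0.6], "spin": 0}, {"grip": 0, "delta_pos": [0, 0, 0.8], "spin": 0}, {"grip": 0, "delta_pos": [0.57, 1.11, 0.8], "spin": 0}, {"grip": 0, "delta_pos": [1.14, 2.22, 0.8], "spin": 0}, {"grip": 0, "delta_pos": [1.14, 2.22, 0.6], "spin": 0}, {"grip": 0, "delta_pos": [1.14, 2.22, 0.3], "spin": 0}, {"grip": 0, "delta_pos": [1.14, 2.22, 0.2], "spin": 0}, {"grip": 0, "delta_pos": [1.14, 2.22, 0.1], "spin": 0}, {"grip": 0, "delta_pos": [1.14, 2.22, 0], "spin": 0}, {"grip": 0, "delta_pos": [1.14, 2.22, -0.05], "spin": 0}, {"grip": 0, "delta_pos": [1.14, 2.22, -0.05], "spin": 0}]}}

```text
time: 3.37
ee_pos: [465.6, -258.2, 80.0]
ee_rot: [0.853, 0.522, 0.0, -0.0]
ft_force: [-5.1, 8.6, 22.2]
grip_width: 0.2
```

Emit:
{"method": "apply_moves", "body": {"moves": [{"grip": 0, "delta_pos": [0, 0, 0.6], "spin": 0}, {"grip": 0, "delta_pos": [0, 0, 0.9], "spin": 0}, {"grip": 0, "delta_pos": [-0.76, -1.48, 0.9], "spin": 0}, {"grip": 0, "delta_pos": [-1.52, -2.96, 0.9], "spin": 0}, {"grip": 0, "delta_pos": [-2.28, -4.44, 0.9], "spin": 0}, {"grip": 0, "delta_pos": [-2.28, -4.44, 0.6], "spin": 0}, {"grip": 0, "delta_pos": [-2.28, -4.44, 0.4], "spin": 0}, {"grip": 0, "delta_pos": [-2.28, -4.44, 0.3], "spin": 0}, {"grip": 0, "delta_pos": [-2.28, -4.44, 0.2], "spin": 0}, {"grip": 0, "delta_pos": [-2.28, -4.44, 0.1], "spin": 0}, {"grip": 0, "delta_pos": [-2.28, -4.44, 0], "spin": 0}, {"grip": 0, "delta_pos": [-2.28, -4.44, 0], "spin": 0}]}}

```text
time: 4.37
ee_pos: [443.0, -302.3, 78.5]
ee_rot: [0.853, 0.522, -0.0, -0.0]
ft_force: [-2.6, 2.0, 5.1]
grip_width: 0.4
```

It gives here. I'll press on in small steps.

Emit:
{"method": "apply_moves", "body": {"moves": [{"grip": 0, "delta_pos": [0, 0, -0.08], "spin": 0}, {"grip": 0, "delta_pos": [0, 0, -0.16], "spin": 0}, {"grip": 0, "delta_pos": [0, 0, -0.24], "spin": 0}, {"grip": 0, "delta_pos": [0, 0, -0.32], "spin": 0}, {"grip": 0, "delta_pos": [0, 0, -0.38], "spin": 0}, {"grip": 0, "delta_pos": [0, 0, -0.38], "spin": 0}]}}

```text
time: 4.87
ee_pos: [443.1, -302.4, 74.9]
ee_rot: [0.853, 0.522, 0.0, -0.0]
ft_force: [-2.6, 4.1, 8.3]
grip_width: 0.3
```

Emit:
{"method": "apply_moves", "body": {"moves": [{"grip": 0, "delta_pos": [0, 0, 0.6], "spin": 0}, {"grip": 0, "delta_pos": [0, 0, 3], "spin": 0}, {"grip": 0, "delta_pos": [0.6, -2.7, 4], "spin": 0}, {"grip": 0, "delta_pos": [1.2, -5.4, 4], "spin": 0}, {"grip": 0, "delta_pos": [1.8, -8.1, 4], "spin": 0}, {"grip": 0, "delta_pos": [2.42, -10.87, 4], "spin": 0}, {"grip": 0, "delta_pos": [2.42, -10.87, 3], "spin": 0}, {"grip": 0, "delta_pos": [2.42, -10.87, 3], "spin": 0}]}}

```text
time: 5.53
ee_pos: [466.5, -411.9, 102.3]
ee_rot: [0.853, 0.521, -0.0, -0.001]
ft_force: [-0.1, 1.2, -0.2]
grip_width: 0.1
```

```bash
python3 - <<'E'
from h import *
s=ctrl.observe();print(s["ee_pos"],s["ft_force"])
a=save("top","pics/t2.png");b=save("scene","pics/s2.png")
c=np.hstack([cv2.resize(a[150:270,175:300],None,fx=3,fy=3),cv2.resize(b[120:240,185:310],None,fx=3,fy=3)])
cv2.imwrite("pics/c3.png",c[:,:,::-1])
S=[454.2,-280.9,80,.8898,-.456]
print("rib scene px (0,20 open)",proj("scene",[pk(S,71,-97,90),pk(S,71,-77,90)]))
E
```

```text
[ 466.46620899 -411.85025866  102.32764895] [-0.11376426  1.18257573 -0.1723816 ]
rib scene px (0,20 open) [[256.34471562 193.89694623]
 [256.33619234 189.931403  ]]
```

View pics/c3.png

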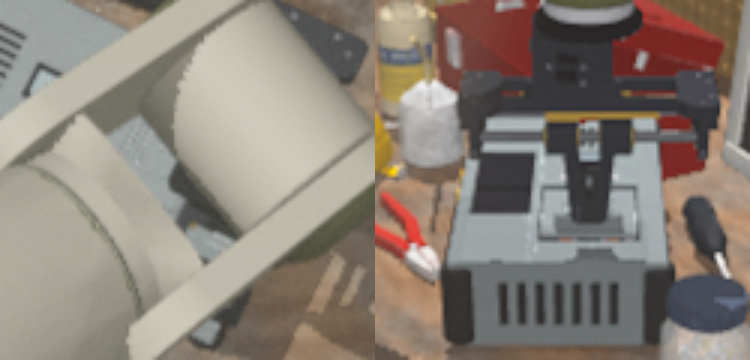

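```bash
python3 - <<'E'
import cv2,numpy as np
f=lambda n:cv2.resize(cv2.imread(n)[165:215,225:285],None,fx=6.5,fy=6.5,interpolation=cv2.INTER_CUBIC)
cv2.imwrite("pics/c4.png",np.hstack([f("pics/s0.png"),f("pics/s2.png")]))
E
```

```text
[ WARN:0@0.046] global loadsave.cpp:275 findDecoder imread_('pics/s0.png'): can't open/read file: check file path/integrity
Traceback (most recent call last):
TypeError: 'NoneType' object is not subscriptable
```

```bash
python3 - <<'E'
import cv2,numpy as np
f=lambda n:cv2.resize(cv2.imread(n)[165:215,225:285],None,fx=6.5,fy=6.5,interpolation=cv2.INTER_CUBIC)
cv2.imwrite("pics/c4.png",np.hstack([f("pics/scene0.png"),f("pics/s2.png")]))
E
```

```text
(no output)
```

View pics/c4.png

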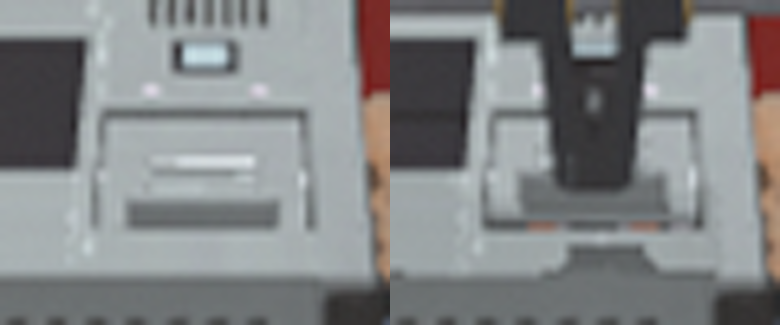

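The right half shows the rib shifted toward +y and a thin bay gap at about (600,225), so the cover is ajar. I'll lower behind the rib.

Emit:
{"method": "apply_moves", "body": {"moves": [{"grip": 0, "delta_pos": [0, 0, -0.7], "spin": 0}, {"grip": 0, "delta_pos": [0, 0, -1.4], "spin": 0}, {"grip": 0, "delta_pos": [0, 0, -1.8], "spin": 0}, {"grip": 0, "delta_pos": [0, 0, -2.0], "spin": 0}, {"grip": 0, "delta_pos": [0, 0, -2.0], "spin": 0}, {"grip": 0, "delta_pos": [0, 0, -2.0], "spin": 0}]}}

```text
time: 6.13
ee_pos: [467.1, -411.6, 84.4]
ee_rot: [0.853, 0.522, 0.0, -0.0]
ft_force: [0.6, 0.1, 0.1]
grip_width: 0.5
```

Emit:
{"method": "apply_moves", "body": {"moves": [{"grip": 0, "delta_pos": [0.23, 0.44, -0.1], "spin": 0}, {"grip": 0, "delta_pos": [0.46, 0.89, -0.1], "spin": 0}, {"grip": 0, "delta_pos": [0.64, 1.25, -0.1], "spin": 0}, {"grip": 0, "delta_pos": [0.91, 1.78, -0.1], "spin": 0}, {"grip": 0, "delta_pos": [1.14, 2.22, -0.1], "spin": 0}, {"grip": 0, "delta_pos": [1.37, 2.67, -0.1], "spin": 0}, {"grip": 0, "delta_pos": [1.6, 3.12, -0.1], "spin": 0}, {"grip": 0, "delta_pos": [1.82, 3.56, -0.1], "spin": 0}, {"grip": 0, "delta_pos": [2.05, 4.0, -0.1], "spin": 0}, {"grip": 0, "delta_pos": [2.28, 4.45, -0.1], "spin": 0}, {"grip": 0, "delta_pos": [2.51, 4.9, -0.1], "spin": 0}, {"grip": 0, "delta_pos": [2.74, 5.34, -0.1], "spin": 0}, {"grip": 0, "delta_pos": [2.97, 5.79, -0.1], "spin": 0}, {"grip": 0, "delta_pos": [3.19, 6.23, -0.1], "spin": 0}, {"grip": 0, "delta_pos": [3.42, 6.68, -0.1], "spin": 0}, {"grip": 0, "delta_pos": [3.56, 6.94, -0.1], "spin": 0}, {"grip": 0, "delta_pos": [3.56, 6.94, -0.1], "spin": 0}]}}

```text
time: 7.55
ee_pos: [502.8, -341.4, 83.3]
ee_rot: [0.853, 0.522, 0.0, -0.0]
ft_force: [0.9, -0.1, 0.2]
grip_width: 0.2
```

Emit:
{"method": "apply_moves", "body": {"moves": [{"grip": 0, "delta_pos": [0.09, 0.18, 0], "spin": 0}, {"grip": 0, "delta_pos": [0.18, 0.36, 0], "spin": 0}, {"grip": 0, "delta_pos": [0.23, 0.44, 0], "spin": 0}, {"grip": 0, "delta_pos": [0.27, 0.53, 0], "spin": 0}, {"grip": 0, "delta_pos": [0.32, 0.62, 0], "spin": 0}, {"grip": 0, "delta_pos": [0.32, 0.62, 0], "spin": 0}]}}

```text
time: 8.05
ee_pos: [505.2, -336.9, 83.3]
ee_rot: [0.853, 0.522, -0.001, 0.0]
ft_force: [-4.0, -5.8, -0.5]
grip_width: 0.4
```

```bash
python3 - <<'E'
from h import *
s=ctrl.observe();print(s["ee_pos"],s["ft_force"])
b=save("scene","pics/s3.png")
cv2.imwrite("pics/c5.png",cv2.resize(b[130:240,195:305],None,fx=5,fy=5,interpolation=cv2.INTER_CUBIC)[:,:,::-1])
S=[454.2,-280.9,80,.8898,-.456]
print((proj("scene",[pk(S,71,-64,69),pk(S,71,-105,80),pk(S,71,-12,90)])-[195,130])*5)
E
```

```text
[ 505.19160542 -336.87677341   83.31749262] [-4.01110806 -5.76238853 -0.47142169]
[[306.74018811 326.08296382]
 [306.78344249 346.70493687]
 [306.55221869 239.46186397]]
```

View pics/c5.png

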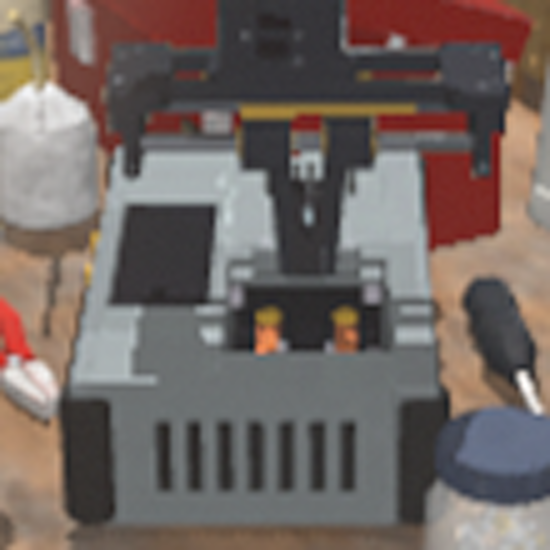

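The picture shows the cover pushed back fully (rib at about (310,255)) and the bay open. Two orange items at (268,325) and (345,325) sit near the breaker. The push ended against the stop at 7 N. I'll clear the arm to see the bay from above.

Emit:
{"method": "apply_moves", "body": {"moves": [{"grip": 0, "delta_pos": [-0.2, -0.5, 0], "spin": 0}, {"grip": 0, "delta_pos": [-0.5, -1, 1], "spin": 0}, {"grip": 0, "delta_pos": [-0.5, -1, 4], "spin": 0}, {"grip": 0, "delta_pos": [-2, -2, 7], "spin": 0}, {"grip": 0, "delta_pos": [-5, -4, 10], "spin": 0}, {"grip": 0, "delta_pos": [-9, -6, 12], "spin": 0}, {"grip": 0, "delta_pos": [-12.5, -8.5, 13], "spin": 0}, {"grip": 0, "delta_pos": [-16, -11, 13], "spin": 0}, {"grip": 0, "delta_pos": [-19, -13, 13], "spin": 0}, {"grip": 0, "delta_pos": [-22, -15, 13], "spin": 0}, {"grip": 0, "delta_pos": [-25, -17, 13], "spin": 0}, {"grip": 0, "delta_pos": [-28, -19, 13], "spin": 0}, {"grip": 0, "delta_pos": [-28, -19, 13], "spin": 0}, {"grip": 0, "delta_pos": [-28, -19, 13], "spin": 0}]}}

```text
time: 9.27
ee_pos: [224.4, -526.8, 213.9]
ee_rot: [0.854, 0.52, 0.0, 0.0]
ft_force: [0.3, 0.0, -0.3]
grip_width: 0.2
```

```bash
python3 - <<'E'
from h import *
s=ctrl.observe();print(s["ee_pos"],s["ft_force"])
a=save("top","pics/t4.png")
cv2.imwrite("pics/c6.png",cv2.resize(a[150:270,180:300],None,fx=5,fy=5,interpolation=cv2.INTER_CUBIC)[:,:,::-1])
S=[454.2,-280.9,80,.8898,-.456]
print((proj("top",[pk(S,71,-64,69),pk(S,71,-12,90)])-[180,150])*5)
E
```

```text
[ 224.39063627 -526.84985518  213.92342667] [ 0.31433809  0.04329209 -0.33543771]
[[280.69474836 257.58200641]
 [163.82277847 195.11585709]]
```

View pics/c6.png

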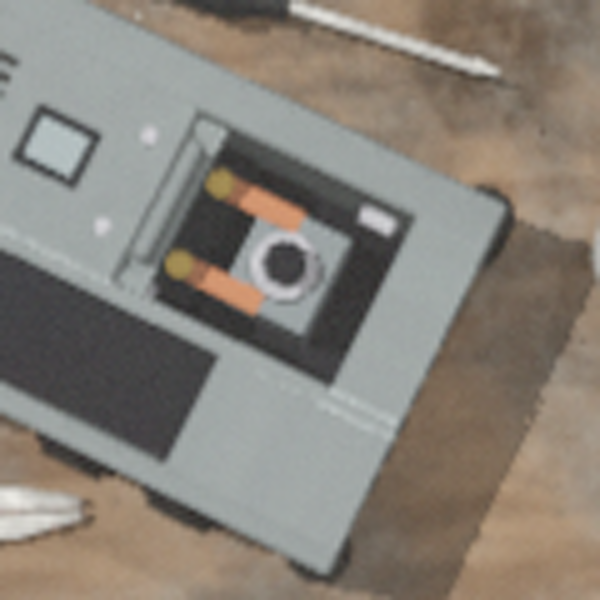

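The view shows the plunger's black top at about (287,263), about 1 px from my estimate, which puts it near (486,-372.5). The copper bars lie about 17 mm to either side in pack x. I'll turn the jaw axis along pack y so that the tip fits between the bars.

Emit:
{"method": "apply_moves", "body": {"moves": [{"grip": 0, "delta_pos": [2.5, 1.5, 0], "spin": 0.12}, {"grip": 0, "delta_pos": [5, 3, 0], "spin": 0.24}, {"grip": 0, "delta_pos": [7.5, 4.5, 0], "spin": 0.36}, {"grip": 0, "delta_pos": [10, 6, 0], "spin": 0.48}, {"grip": 0, "delta_pos": [12.5, 7.5, 0], "spin": 0.6}, {"grip": 0, "delta_pos": [15, 9, 0], "spin": 0.72}, {"grip": 0, "delta_pos": [17.5, 10.5, 0], "spin": 0.84}, {"grip": 0, "delta_pos": [20, 12, 0], "spin": 0.96}, {"grip": 0, "delta_pos": [22.5, 13.5, 0], "spin": 1.08}, {"grip": 0, "delta_pos": [25, 15, -1], "spin": 1.2}, {"grip": 0, "delta_pos": [26.18, 15.43, -3], "spin": 1.32}, {"grip": 0, "delta_pos": [26.18, 15.43, -5], "spin": 1.44}, {"grip": 0, "delta_pos": [26.18, 15.43, -8], "spin": 1.57}, {"grip": 0, "delta_pos": [26.18, 15.43, -10.4], "spin": 1.57}, {"grip": 0, "delta_pos": [26.18, 15.43, -11.4], "spin": 1.57}, {"grip": 0, "delta_pos": [26.18, 15.43, -11.4], "spin": 1.57}, {"grip": 0, "delta_pos": [26.18, 15.43, -11.4], "spin": 1.57}]}}

```text
time: 10.73
ee_pos: [488.4, -371.5, 100.5]
ee_rot: [0.235, 0.972, -0.0, 0.0]
ft_force: [-0.5, -0.8, 0.8]
grip_width: 0.3
```

Emit:
{"method": "apply_moves", "body": {"moves": [{"grip": 0, "delta_pos": [-0.2, -0.1, -0.5], "spin": 0}, {"grip": 0, "delta_pos": [-0.2, -0.1, -1.2], "spin": 0}, {"grip": 0, "delta_pos": [-0.2, -0.1, -1.8], "spin": 0}, {"grip": 0, "delta_pos": [-0.2, -0.1, -2.4], "spin": 0}, {"grip": 0, "delta_pos": [-0.2, -0.1, -2.8], "spin": 0}, {"grip": 0, "delta_pos": [-0.2, -0.1, -3.0], "spin": 0}, {"grip": 0, "delta_pos": [-0.2, -0.1, -3.1], "spin": 0}, {"grip": 0, "delta_pos": [-0.2, -0.1, -3.2], "spin": 0}, {"grip": 0, "delta_pos": [-0.2, -0.1, -3.3], "spin": 0}, {"grip": 0, "delta_pos": [-0.2, -0.1, -3.3], "spin": 0}]}}

```text
time: 11.57
ee_pos: [485.6, -372.8, 66.4]
ee_rot: [0.235, 0.972, 0.0, -0.0]
ft_force: [-0.8, 0.4, 1.5]
grip_width: 0.5
```

Emit:
{"method": "apply_moves", "body": {"moves": [{"grip": 0, "delta_pos": [0.05, 0, -0.1], "spin": 0}, {"grip": 0, "delta_pos": [0.05, 0, -0.2], "spin": 0}, {"grip": 0, "delta_pos": [0.05, 0, -0.3], "spin": 0}, {"grip": 0, "delta_pos": [0.05, 0, -0.4], "spin": 0}, {"grip": 0, "delta_pos": [0.05, 0, -0.5], "spin": 0}, {"grip": 0, "delta_pos": [0.05, 0, -0.5], "spin": 0}, {"grip": 0, "delta_pos": [0.05, 0, -0.5], "spin": 0}]}}

```text
time: 12.15
ee_pos: [486.2, -373.1, 62.2]
ee_rot: [0.235, 0.972, -0.0, 0.0]
ft_force: [-3.1, 0.7, 8.8]
grip_width: 0.2
```

Emit:
{"method": "apply_moves", "body": {"moves": [{"grip": 0, "delta_pos": [0, 0, -0.05], "spin": 0}, {"grip": 0, "delta_pos": [0, 0, -0.05], "spin": 0}, {"grip": 0, "delta_pos": [0, 0, 1], "spin": 0}, {"grip": 0, "delta_pos": [0, 0, 4], "spin": 0}, {"grip": 0, "delta_pos": [0, 0, 8], "spin": 0}, {"grip": 0, "delta_pos": [-2, -2, 12], "spin": 0}, {"grip": 0, "delta_pos": [-5, -4, 15], "spin": 0}, {"grip": 0, "delta_pos": [-8, -6, 15], "spin": 0}, {"grip": 0, "delta_pos": [-12, -8, 15], "spin": 0}, {"grip": 0, "delta_pos": [-15, -10, 15], "spin": 0}, {"grip": 0, "delta_pos": [-18, -12, 15], "spin": 0}, {"grip": 0, "delta_pos": [-21, -14, 15], "spin": 0}, {"grip": 0, "delta_pos": [-24, -15, 15], "spin": 0}, {"grip": 0, "delta_pos": [-26, -15.5, 15], "spin": 0}, {"grip": 0, "delta_pos": [-26, -15.5, 15], "spin": 0}, {"grip": 0, "delta_pos": [-26, -15.5, 15], "spin": 0}]}}

```text
time: 13.48
ee_pos: [225.8, -528.0, 211.6]
ee_rot: [0.236, 0.972, -0.0, 0.0]
ft_force: [-0.4, -0.9, -0.6]
grip_width: 0.8
```

```bash
python3 - <<'E'
from h import *
s=ctrl.observe();print(s["ee_pos"],s["ft_force"])
a=save("top","pics/t5.png")
cv2.imwrite("pics/c7.png",cv2.resize(a[120:280,110:350],None,fx=3.3,fy=3.3,interpolation=cv2.INTER_CUBIC)[:,:,::-1])
E
```

```text
[ 225.78273427 -528.00142572  211.59975357] [-0.42725998 -0.93388032 -0.5972877 ]
```

View pics/c7.png

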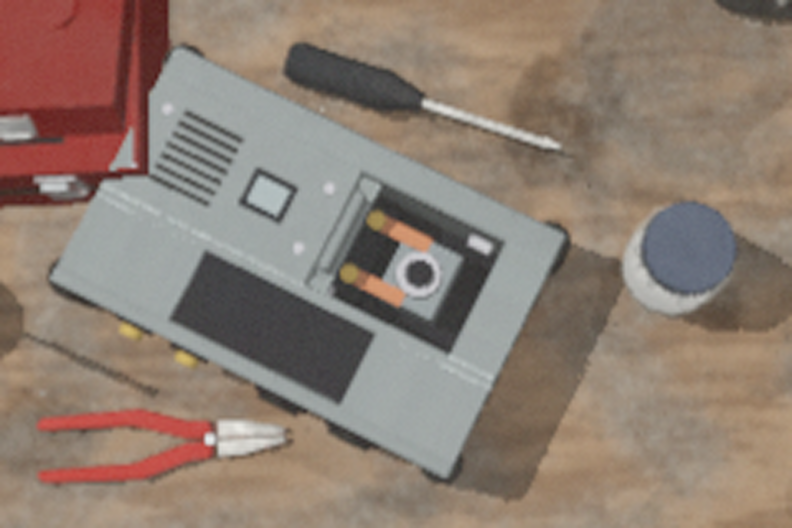

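The cover is open with its rib at about (340,235), the plunger sits in its collar at (418,273), and the pliers, screwdriver and jar look unmoved. I'm handing in.

```bash
python3 -c "
from cell import order
print(order.close_job())"
```

```text
the job is handed in; nothing more can be done
None
```

The job is done and handed in at about 13.5 s, but it reports no verdict and I couldn't read the joint values directly.

- **Release:** probing at the middle and 25 mm to the left felt rigid. At 25 mm to the right of the middle the strip gave way, and I pressed it about 5 mm down at 8 N. The next picture showed the cover ajar.
- **Cover:** I pushed it by the rib until it met its stop at about 7 N. By my estimate it is about 83 mm open, and it still looked open in the last picture.
- **Breaker:** I pressed it until it stopped. The fingertips were then about 18 mm below the pack's top (z = 62.2 mm, 8.8 N), which matches fully in. The last picture fits this, but the overhead view cannot show its depth.
- **Final state:** the last picture shows the arm clear of everything and the pliers, screwdriver and jar where they were. I did not separately measure that the release had sprung back to flush. The highest force I read was about 22 N.

No check failed. The rib and plunger sat 2 to 4 mm from where my camera fit of the strip predicted, and I corrected for this before pressing the breaker.

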